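Snap a sample tube into the rocker's spring clips

ROBOT

A 7-joint arm with a two-finger parallel gripper is mounted at the origin on a cart in front of the work surface, level with it; the furniture and walls round the work are solid. World frame = base frame: x ahead of the robot, y to its left, z up, the work surface at z = 0. Lengths are in m, angles in rad, forces in N, time in s.
With the tool pointing down it reaches from about 0.425 to 0.925 m from the base axis. Payload 6.8 kg.
Tool frame: the origin (TCP) lies midway between the tips of the shut fingers; the grasp point (between the pads) lies 19 mm behind it; x points along the fingers, y is the direction in which the jaws open and shut, and the axes are right-handed (so a half turn about x gives the same grasp; the last joint's range is limited). The gripper opens to 85 mm and grips with 20 to 120 N. Pads are 22 mm wide; open, the fingers measure 114 mm over their backs; the gripper's body (76 mm by 85 mm) begins 54 mm behind the grasp point. The pads swing forward as they close: fully open they stand 13 mm farther back than shut.
Start: joints at [-1.383, 0.477, 0.022, 1.555, -0.011, 1.109, -0.083], TCP at [0.197, 0.646, 0.21] pointing down, gripper open.
Joint ranges: [-2.96, 2.96], [-0.34, 2.1], [-1.41, 1.46], [0.24, 2.44], [-1.37, 4.51], [0.17, 1.92], [-2.96, 2.96]. Speed limits (rad/s): [2.39, 2.39, 3.14, 3.14, 3.14, 3.14, 3.14].

INTERFACE

Orientations are given as a rotation vector (axis times angle).
In Python, from bench import r, viewer, nets gives the robot as it stands.
- The arm moves only by the shell command python3 -m pendant 'ROWS' [FORCE]. ROWS is JSON, one flat list of numbers, 5 for each row, row after row: the finger opening in mm, from 0 to 85.4, then the shift along the tool's x, y, z in mm, then the turn about the tool's x in rad. A call has 1 to 20 rows; each row shifts and turns the commanded pose from where the row before left it, along the tool's axes as they then stand; what a row does not reach is not made up. A row lasts 1/8 s, in which the tool goes at most 62.5 mm and 10.7 degrees, less where a joint would pass 70% of its speed; a pose out of reach is approached as far as the arm can. A call with a gripper value outside its range is refused whole. The fingers move at their own pace and stop on an object; FORCE is the grip in N (left out, the last holds). Time passes only in rows, so rows that do not move let the fingers close. It gives the time, the measured TCP pose, the force and the opening at its end, in the units of the state.
- r.get_obs(): the state, without advancing time (a new reading comes with each control period).
- viewer.grab_frame(name): name is "scene" or "top"; returns (picture, depth): 420x560x3 uint8, red, green, blue; 420x560 float32, m along the optical axis (not along the pixel's ray), 0 where there is no reading.
- viewer.calibration(name): a dict with "mtx" (3x3 intrinsics, pixels), "distortion" ([k1, k2, p1, p2, k3] as OpenCV has them; the pictures are not rectified), "world_to_cam" (4x4, takes a point from world to camera coordinates). Camera axes: x right, y up, looking along -z (the intrinsics and any distortion apply to the point x, -y, -z); pixel columns grow to the right and rows downward; lengths in m; the calibration is good to about 2 mm. A picture is of the moment at which its call begins. calibration takes no time and is no camera call.
- r.hand_in(): hands the job in, once; it reports no verdict.
Trained networks look in the newest picture that a camera, given by its name, has taken for a name from the list of things; names that differ only in an ending like _2 or _b are one class to them, and where a whole thing is asked for, a point or a joint stands for the part that bears it (a point fixed in the world has none). Each returns a list of dicts, best first, with "score" (0 to 1); they miss things now and then, are a little off and sometimes report something else, mostly with a low value. They report only what shows in the picture. A call takes as long as a camera call. They do not tell look-alikes from the thing itself.
- nets.look_for(name, camera): "location" ([x, y, z] in m, in world coordinates, good to about 4 mm: the middle of the surface that is visible of it).
- nets.silhouettes(name, camera): "mask" (420x560 bool, what is visible of it).
The state is a dict: "clock": time; "joints": joint angles; "qvel": joint speeds; "tau": joint torques, N m; "tcp_pos": TCP position; "orientation": TCP orientation; "contact_force": force on the tool from outside, world axes, zero at the start; "moment": the same for the moment, N m; "grip_width": finger opening in m.
Only numpy, scipy, OpenCV 4.12 (cv2) and the standard library are available. Lean on these libraries where they do the work, as an engineer would, in place of code of your own. Each camera call takes 0.05 s, during which the arm holds its last target. There are 200 camera calls.

TASK

The orange-capped sample tube lying on the desk is due for mixing: lay it across the mouths of the two blue spring clips on top of the white tube rocker, roughly centred, and press it down until it has snapped fully home in both clips. Leave the petri dish, the tape roll and the timer where they are.

Things in the scene. Friction and masses are not known exactly. Their poses are not given: they have to be found in the camera images.
- tube_center (a point): Centre (on the axis, half-way along) of the loose sample tube: opaque white plastic cylinder with a paper band, dark rings and an orange ribbed cap flush with it, 29 mm in diameter, 120 mm long, tapering only over the last 12 mm opposite the cap; about 50 g. It starts lying on the bare desk. y runs along the tube to the cap; x and z turn as it rolls. Either way round will do in the clips.
- tube: The same sample tube as a body; its origin lies on its surface, 14.5 mm from its axis, half-way along.
- rocker: Tube rocker, fixed to the desk: white housing 100 mm in x, 150 mm in y, 40 mm high, with a grey platform on it (top at 46 mm). On the platform two grey pillars (22 x 12 mm, tops at 62 mm) each carry one blue C-shaped spring clip. Origin: centre of its underside, on the desk; y runs along the axis in which the tube must lie, z up.
- clip_center (a point): Point on the seat axis half-way between the two clips, 77.5 mm above the desk; the tube's centre comes here when fully home (top of tube then 14.5 mm above it, play 0.5 mm). Axes as the rocker's. A tube laid on the clips' lips rests with its axis 17 to 23 mm above this point, does not sink in by its weight, and needs about 6 to 12 N straight down at its middle to snap into both clips.
- clip_left (a point): Centre of the seat in one clip, 26 mm from the middle in rocker +y. Each clip opens upward, is 12 mm wide in y (40 mm between the clips is open down to the platform), and has two sprung jaws of inner radius 15 mm hinged at the bottom. Lips 24 mm apart, 9 mm above this point; above them the jaws flare outward to 20 mm above it, 42 mm apart over their outsides.
- clip_right (a point): The same point in the other, equal clip, 26 mm from the middle in rocker -y.
- petri_dish: Closed petri dish with pink contents, 56 mm in diameter, 14 mm high, loose bystander; origin at the centre of its underside.
- tape_roll: Roll of beige tape lying flat, 68 mm in diameter, 19 mm high, loose bystander; origin at the centre of its underside.
- lab_timer: Cream lab timer with grey display and keys, 66 x 62 x 20 mm, loose bystander; origin at the centre of its underside.
Mind the look-alikes: they are no part of the job. Of the things that look like the tube, take the one that is farthest to the robot's right at the start.

How it is judged:
By the outcome, as a careful person would: the job done as asked, in the order asked, and still so for the second after the job is handed in, with the robot touching nothing.
It also fails if it takes over 40 s, if anything falls off the work surface, if the arm or the gripper's body presses on something with over 40 N, if the wrist force passes 120 N, or if a joint passes its speed limit or range.

## Working session

There is one attempt and no reset: what is moved stays moved. The work goes in short steps, Python scripts to look and compute and a shell command to move; the robot and the scene stay as the last step left them, time stands still between calls to the robot, and variables do not carry over. Pictures are saved under pics/ and viewed, about 8 in all and at most 12, crops included, and the job is handed in when it is done.

```bash
mkdir -p pics
cat > h.py <<'E'
import numpy as np, cv2
from bench import r, viewer, nets
def backproj(cam,depth,uv):
    c=viewer.calibration(cam);K=np.array(c["mtx"]);d=np.array(c["distortion"]);T=np.linalg.inv(np.array(c["world_to_cam"]))
    uv=np.asarray(uv,float).reshape(-1,2);n=cv2.undistortPoints(uv.reshape(-1,1,2),K,d).reshape(-1,2)
    z=depth[uv[:,1].astype(int),uv[:,0].astype(int)]
    P=np.c_[n[:,0]*z,-n[:,1]*z,-z,np.ones(len(z))]
    return (P@T.T)[z>0,:3]
def save(img,name): cv2.imwrite("pics/"+name,cv2.cvtColor(img,cv2.COLOR_RGB2BGR))
E
python3 - <<'E'
from h import *
o=r.get_obs();print({k:np.round(v,3) for k,v in o.items()})
ims=[]
for c in("scene","top"):
    p,d=viewer.grab_frame(c);save(p,c+"0.png");np.save(c+"0.npy",d)
    for n in("tube","rocker","clip_left"):
        print(c,n,[(round(float(q["score"]),2),np.round(q["location"],3)) for q in nets.look_for(n,c)])
E
```

```text
{'clock': np.float64(0.0), 'joints': array([-1.383,  0.478,  0.022,  1.556, -0.012,  1.109, -0.083]), 'qvel': array([-0.   , -0.001, -0.001, -0.001,  0.   , -0.   ,  0.001]), 'tau': array([-0.0000e+00, -5.9644e+01,  1.6080e+00, -2.8120e+01,  1.2000e-02,
        9.0000e-03,  0.0000e+00]), 'tcp_pos': array([0.197, 0.645, 0.209]), 'orientation': array([ 0.231,  1.558, -0.234]), 'contact_force': array([ 0.524, -0.59 , -0.781]), 'moment': array([ 0.047, -0.002,  0.033]), 'grip_width': np.float64(0.085)}
scene tube [(0.66, array([0.367, 0.325, 0.025])), (0.53, array([0.479, 0.213, 0.027]))]
scene rocker [(0.65, array([ 0.542, -0.13 ,  0.045]))]
scene clip_left [(0.56, array([ 0.542, -0.137,  0.046]))]
top tube [(0.8, array([0.482, 0.218, 0.025])), (0.74, array([0.367, 0.332, 0.027])), (0.74, array([0.665, 0.52 , 0.027])), (0.55, array([0.374, 0.718, 0.024]))]
top rocker [(0.96, array([ 0.547, -0.112,  0.048]))]
top clip_left [(0.62, array([ 0.543, -0.113,  0.044]))]
```

View pics/scene0.png

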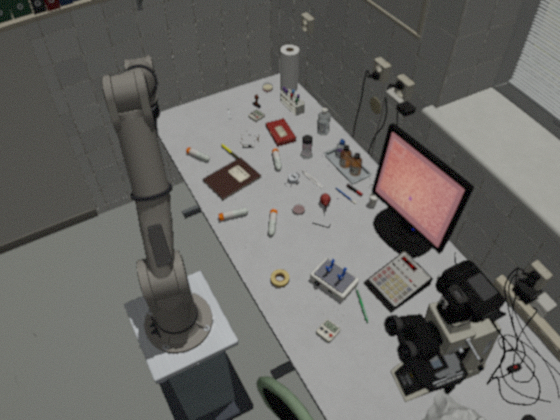

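View pics/top0.png

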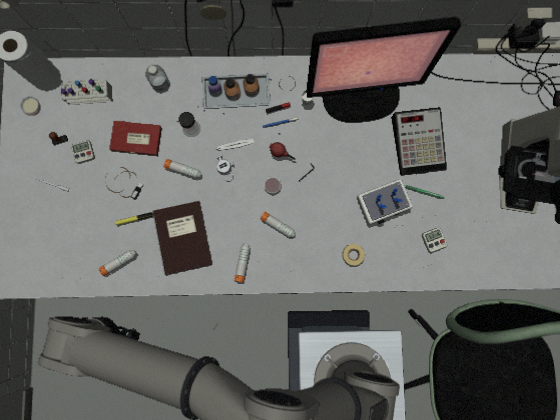

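The top view shows four tube look-alikes at px (278,224), (243,263), (182,169) and (118,263). The farthest to the robot's right (smallest y) is (278,224), at about (0.48, 0.22). The rocker is at (385,203). Next I measure both and check with a crop.

Run:
```python
from h import *
p,d=viewer.grab_frame("top")
def pts(mask):
    v,u=np.nonzero(mask);return backproj("top",d,np.c_[u,v])
for q in nets.silhouettes("tube","top"):
    P=pts(q["mask"]);
    if abs(np.median(P[:,1])-.218)>.03: continue
    P=P[P[:,2]>.008]
    (c,s,a)=cv2.minAreaRect((P[:,:2]*1000).astype(np.float32));print("tube",c,s,a,"zmax",np.percentile(P[:,2],[50,95]), "n",len(P))
    w=np.linalg.eigh(np.cov(P[:,:2].T))[1][:,1];print("axis",w,"mean",P.mean(0))
    # cap end: orange
    v,u=np.nonzero(q["mask"]);col=p[v,u].astype(int);o=(col[:,0]-col[:,2])>70;print("cap",pts_ if False else backproj("top",d,np.c_[u,v][o]).mean(0))
for q in nets.silhouettes("rocker","top")[:1]:
    P=pts(q["mask"]);H=P[(P[:,2]>.03)&(P[:,2]<.055)]
    print("rocker",cv2.minAreaRect((H[:,:2]*1000).astype(np.float32)),np.median(H[:,2]))
    v,u=np.nonzero(q["mask"]);col=p[v,u].astype(int);b=(col[:,2]-col[:,0])>50
    B=backproj("top",d,np.c_[u,v][b]);B=B[B[:,2]>.06];
    _,lab,cen=cv2.kmeans(B[:,:2].astype(np.float32),2,None,(3,50,1e-6),5,2);print("clips",cen,len(B),B[:,2].max())
    for k in(0,1):
        Q=B[lab[:,0]==k];print(k,Q.min(0),Q.max(0),len(Q),cv2.minAreaRect((Q[:,:2]*1000).astype(np.float32)))
a=cv2.resize(p[195:260,230:330],None,fx=4,fy=4,interpolation=3);b=cv2.resize(p[170:235,340:440],None,fx=4,fy=4,interpolation=3)
save(np.hstack([a,b]),"crop1.png")
```

```text
tube (482.527099609375, 216.2225341796875) (113.76922607421875, 26.266794204711914) 56.239959716796875 zmax [0.02587427 0.0328973 ] n 287
axis [0.54711221 0.83705927] mean [0.48303879 0.21767675 0.02567668]
cap [0.50987698 0.25822942 0.0261112 ]
rocker ((547.879638671875, -121.32530212402344), (106.50188446044922, 151.4276580810547), 20.364593505859375) 0.043527831299442044
clips [[ 0.54074544 -0.09508724]
 [ 0.55732864 -0.1440714 ]] 74 0.10315733923680015
0 [ 0.52257784 -0.1054726   0.06050252] [ 0.56374748 -0.08478938  0.10315734] 38 ((542.2452392578125, -95.6313247680664), (42.45454025268555, 11.099099159240723), 20.373355865478516)
1 [ 0.54062347 -0.15527647  0.06130466] [ 0.58166574 -0.13089981  0.10185516] 36 ((560.1522216796875, -144.05239868164062), (41.4049072265625, 12.227055549621582), 21.159076690673828)
```

View pics/crop1.png

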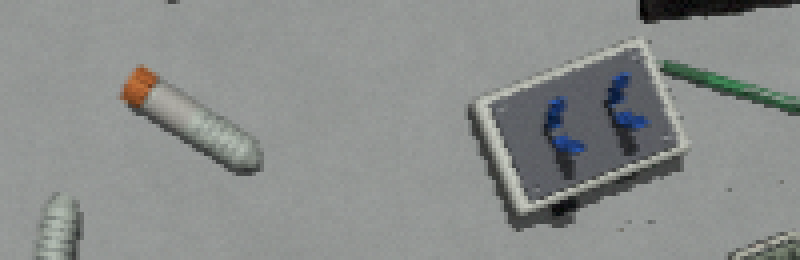

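Crop: the orange-capped tube lies alone with its cap at the upper left. The rocker shows two blue clips, with spacing, lip width (42 mm) and tops (about 0.10 m) matching the description. Tube: (0.4825, 0.2165), axis 56.5°. Clip middle: (0.551, -0.120), axis 110.4°.

```bash
cat >> h.py <<'E'
from scipy.spatial.transform import Rotation as Ro
def plan(target,axdeg):
    """tool-frame shift (mm) to target TCP and turn about tool x to lay tool z along axdeg (mod 180)"""
    o=r.get_obs();R=Ro.from_rotvec(o["orientation"]).as_matrix();p=o["tcp_pos"]
    print("x",R[:,0].round(3),"z",R[:,2].round(3),"tcp",p.round(4),"w",round(o["grip_width"],4),"F",np.round(o["contact_force"],1),"t",o["clock"],"q",np.round(o["joints"],2))
    print("shift now mm",(R.T@(np.array(target)-p)*1000).round(1))
    z=np.degrees(np.arctan2(R[1,2],R[0,2]));dy=(axdeg-z+90)%180-90
    R2=R@Ro.from_rotvec([-np.radians(dy)*np.sign(-R[2,0]),0,0]).as_matrix()
    print("turn rad",-np.radians(dy),"z after",R2[:,2].round(3),"shift after turn",(R2.T@(np.array(target)-p)*1000).round(1))
E
python3 -c "
from h import *
plan([.4825,.2165,.1],56.5)"
```

```text
x [ 0.  0. -1.] z [ 0.957 -0.292  0.   ] tcp [0.1968 0.6457 0.2099] w 0.0855 F [ 0.1 -0.1 -0.3] t 0.55 q [-1.38  0.48  0.02  1.56 -0.01  1.11 -0.08]
shift now mm [ 109.9 -327.2  398.5]
turn rad -1.2819675186490966 z after [0.552 0.834 0.   ] shift after turn [ 109.9 -475.2 -200.2]
```

```bash
python3 -m pendant '[85,11,-32.7,39.9,0, 85,11,-32.7,39.9,0, 85,11,-32.7,39.9,0, 85,11,-32.7,39.9,0, 85,11,-32.7,39.9,0, 85,11,-32.7,39.9,0, 85,11,-32.7,39.9,0, 85,11,-32.7,39.9,0, 85,11,-32.7,39.9,0, 85,11,-32.7,39.9,0, 85,0,0,0,0.186, 85,0,0,0,0.186, 85,0,0,0,0.186, 85,0,0,0,0.186, 85,0,0,0,0.186, 85,0,0,0,0.186, 85,0,0,0,0.186, 85,0,0,0,0.186, 85,0,0,0,0.186, 85,0,0,0,0.186]' 60
python3 - <<'E'
from h import *
p,d=viewer.grab_frame("scene")
plan([.4825,.2165,.005],56.5)
q=[q for q in nets.look_for("tube","scene")];print([(round(float(a["score"]),2),np.round(a["location"],3)) for a in q])
save(cv2.resize(p[150:280,190:360],None,fx=4,fy=4,interpolation=3),"s1.png")
E
```

```text
clock: 3.05
tcp_pos: [0.4832, 0.2168, 0.1001]
orientation: [1.63, 0.869, -1.629]
contact_force: [-0.2, 0.4, 0.2]
grip_width: 0.0852
x [ 0.  0. -1.] z [-0.563 -0.827 -0.   ] tcp [0.4832 0.217  0.1   ] w 0.0848 F [ 0.4 -0.4  1.1] t 3.1 q [-1.02  0.44  0.61  2.03 -0.35  0.77 -0.8 ]
shift now mm [95.  -0.3  0.8]
turn rad -0.012992909775475417 z after [-0.552 -0.834 -0.   ] shift after turn [95.  -0.3  0.8]
[(0.66, array([0.367, 0.324, 0.024])), (0.59, array([0.482, 0.213, 0.026])), (0.55, array([0.369, 0.712, 0.024])), (0.23, array([ 0.541, -0.13 ,  0.047]))]
```

View pics/s1.png

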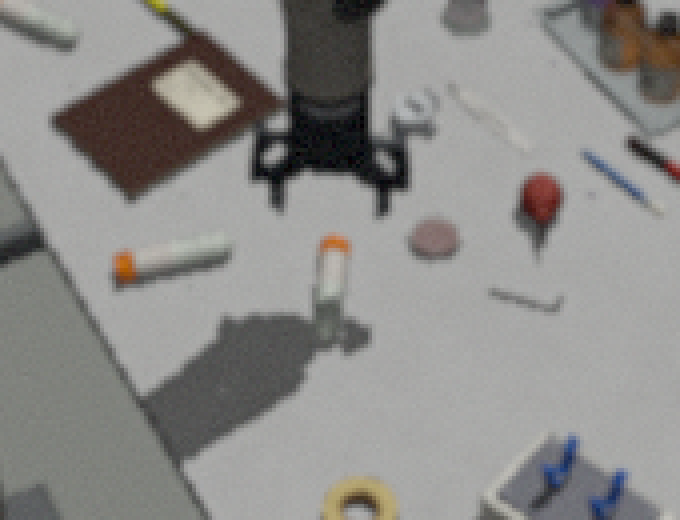

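The picture shows the open fingers straddling the right tube, with its cap at px (335,243). The petri dish at (435,238) stays clear of the right finger. Descend and grip.

```bash
python3 -m pendant '[60,20,0,0,-0.013, 60,20,0,0,0, 60,20,0,0,0, 60,18,0,0,0, 60,10,0,0,0, 60,7,0,0,0, 60,0,0,0,0, 20,0,0,0,0, 20,0,0,0,0, 20,0,0,0,0, 20,0,0,0,0, 20,0,0,0,0]' 60
python3 -c "
from h import *
plan([.551,-.120,.16],110.4)"
```

```text
clock: 4.65
tcp_pos: [0.4831, 0.2166, 0.0049]
orientation: [1.617, 0.882, -1.617]
contact_force: [-1.2, 0.4, -0.0]
grip_width: 0.0201
x [ 0.  0. -1.] z [-0.541 -0.841 -0.   ] tcp [0.4831 0.2166 0.0049] w 0.0201 F [-1.2  0.4 -0. ] t 4.65 q [-0.91  0.59  0.48  2.07 -0.48  0.59 -0.67]
shift now mm [-155.1  239.3  246.3]
turn rad -0.928038784929774 z after [ 0.349 -0.937 -0.   ] shift after turn [-155.1  -53.7  339.2]
```

The opening reads 20.1 mm, less than the 29 mm diameter, so the tube may not be held. Looking.

Run:
```python
from h import *
p,d=viewer.grab_frame("scene");a=cv2.resize(p[170:270,210:320],None,fx=4,fy=4,interpolation=3)
p2,d=viewer.grab_frame("top");b=cv2.resize(p2[180:280,220:310],None,fx=4,fy=4,interpolation=3)
save(np.hstack([a,b]),"s2.png");print(r.get_obs()["grip_width"])
for c in("scene","top"):print([(round(float(a["score"]),2),np.round(a["location"],3)) for a in nets.look_for("tube",c)])
```

```text
0.020083155289330246
[(0.77, array([0.368, 0.323, 0.025])), (0.55, array([0.477, 0.2  , 0.027])), (0.4, array([0.379, 0.692, 0.028]))]
[(0.78, array([0.668, 0.52 , 0.029])), (0.67, array([0.372, 0.718, 0.022])), (0.61, array([0.366, 0.329, 0.027]))]
```

View pics/s2.png

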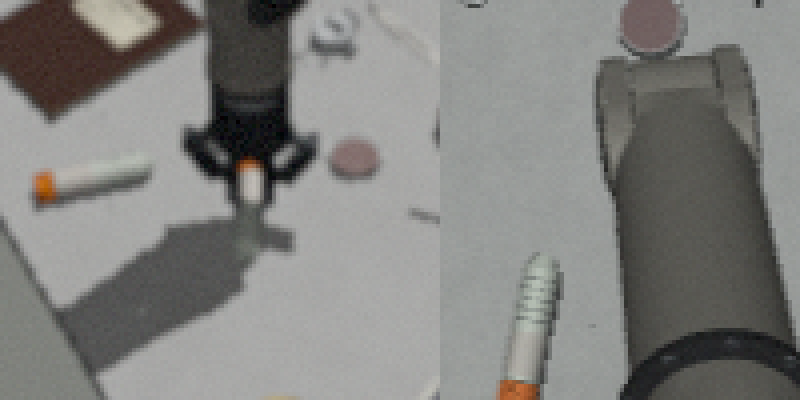

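The tube appears between the fingers: tips at px (235,200) and (262,200), either side of it, about a tube width apart. I test by commanding a smaller opening, then a small lift.

```bash
python3 -m pendant '[10,0,0,0,0, 10,0,0,0,0, 10,0,0,0,0]' 60
```

```text
clock: 5.22
tcp_pos: [0.4843, 0.2166, 0.0064]
orientation: [1.619, 0.882, -1.615]
contact_force: [-2.7, -0.8, 15.5]
grip_width: 0.01
```

Run:
```python
from h import *
p,d=viewer.grab_frame("scene");a=cv2.resize(p[180:245,235:305],None,fx=8,fy=8,interpolation=2)
c=viewer.calibration("scene");K=np.array(c["mtx"]);D=np.array(c["distortion"]);T=np.array(c["world_to_cam"])
def pr(P):
    q=T[:3,:3]@np.array(P)+T[:3,3];q*=[1,-1,-1];return cv2.projectPoints(q.reshape(1,3),np.zeros(3),np.zeros(3),K,D)[0].ravel()
o=r.get_obs();g=o["tcp_pos"]
for P,col in((g,(255,0,0)),(g+[0,0,.019],(0,255,0)),([.4825,.2165,.0145],(255,0,255))):
    u=pr(P);print(u);cv2.circle(a,tuple(int(x) for x in (u-[235,180])*8),5,col,-1)
print("cam pos",np.linalg.inv(T)[:3,3],o["grip_width"],o["contact_force"])
m=[q for q in nets.silhouettes("tube","scene")]
for q in m:
    v,u=np.nonzero(q["mask"]);P=backproj("scene",d,np.c_[u,v])
    if len(P) and abs(np.median(P[:,1])-.21)<.06: print(q["score"],P.mean(0),P.min(0),P.max(0),np.percentile(P[:,2],[10,50,90]),cv2.minAreaRect((P[P[:,2]>.006][:,:2]*1000).astype(np.float32)))
save(a,"s3.png")
```

```text
[272.79319003 223.17219837]
[272.76217571 220.14688472]
[272.3945517  222.08631441]
cam pos [-0.07340437 -0.83447466  1.50934325] 0.009847816956404059 [-1.85243526 -2.05733412 16.18056217]
0.57 [0.46986879 0.19648117 0.02258483] [ 0.44310682  0.16187144 -0.00825209] [0.50556422 0.25875741 0.05015239] [0.00677559 0.02503172 0.032553  ] ((477.4336242675781, 208.61814880371094), (112.58016967773438, 28.745365142822266), 56.65142822265625)
```

View pics/s3.png

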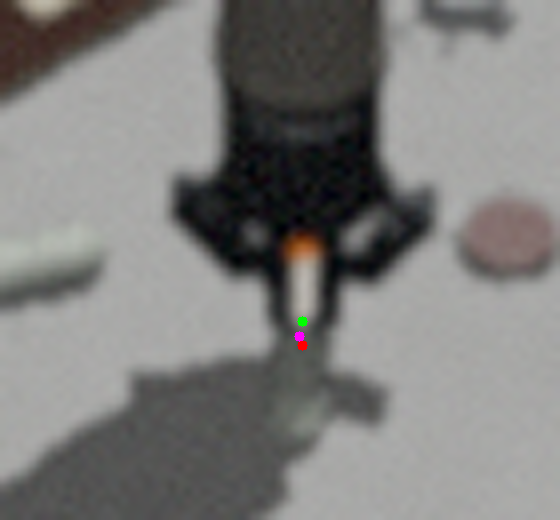

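The fingers' gap (px 285–320) looks narrower than the tube (275–330), as if they pinch its upper part. Before lifting, I check the fingertip heights from depth.

Run:
```python
from h import *
p,d=viewer.grab_frame("scene")
np.set_printoptions(linewidth=200,suppress=True)
for v in range(208,230):
    us=np.arange(264,284);P=backproj("scene",d,np.c_[us,np.full(len(us),v)])
    print(v," ".join(f"{int(1000*z):3d}{'*' if g<60 else ' '}" for z,g in zip(P[:,2],p[v,us].mean(1))), np.round(P[8,:2]*1000) if len(P)>8 else "")
```

```text
208  85*  94* 110  122  128* 120* 112* 109* 112* 113* 121* 121* 123* 124* 113  116   -2   92   91  105* [477. 207.]
209  87*  83*  77  117  108* 113* 110* 105* 111*  99* 106* 119* 115* 116  110    3   82   89   98* 106* [475. 204.]
210  83*  90*  73  108* 109* 102* 109*  18   22   30  105  114* 107* 108*   0   80   83   79*  93* 101* [507. 265.]
211  94*  89*  88* 101* 101* 100* 102*  21   27   36   96  100* 108*  97*  73   81   93*  87* 104* 103* [503. 257.]
212  93*  79*  85*  90*  97*  91*  95*  65   24   23   98   91   98*  93*  81*  77*  83*  94*  94*  89* [502. 255.]
213  87*  85*  74*  76*  88*  79*  86*  66   30   29   84   85*  86*  83*  74*  76*  83*  82*  88*  88  [497. 246.]
214  89   77   67   61   79*  83*  80*  62   21   23   64   82*  76*  82*  69*  78*  79*  86*  81   -2  [498. 248.]
215  -8    2    0    3   67   65*  69*  64   26   26   68   74*  69*  74   68   79   71   -1    3  [494. 240.]
216  -1   -1    3   -2   53   67*  62*  56   36   21   70   64*  66*  61    6    2    2    2   -2   -2  [488. 229.]
217   2    5    1   -3   48   52*  57   47   18   25   63   6
[... 736 characters left out ...]
76. 207.]
224   8    1    0   -4    0   18   14   33   32   30   29   27    2    2   -4    0    4   -6   -1    2  [470. 196.]
225  -9    0   -5   -6    3   18   32   25   31   26   25   24   -2   -3   -1    0    5    2   -5    2  [468. 193.]
226  -1    3    0   -1    0   20   21   28   19   38   22   19   -1   -1    0    1    0    2    0   -3  [470. 196.]
227  -1    4   -8   -3    4   26   27   24   28   27   27   28    0   -6    5   -1    0    0    1    7  [465. 186.]
228   1    0    2    0   11   26   29   26   22   30   21   14   -5    4   -1    0    0   -3   -5    4  [464. 186.]
229  -1   -1    0   -3   16   28   28   30   19   26   14    5    0    1   -7    0    0    0    5  [466. 182.]
```

The depth shows the fingertips ending at about z = 30 mm, on top of the tube (top at 29 mm), although the reported TCP is at 6 mm. So the fingers pinch only the crown. I open and measure the tip height in free space before going lower.

```bash
python3 -m pendant '[55,0,0,0,0, 55,0,0,0,0, 55,0,0,0,0, 55,0,0,0,0, 55,0,0,0,0]' 60
python3 - <<'E'
from h import *
plan([.4825,.2165,.005],56.5)
p,d=viewer.grab_frame("scene")
for v in range(208,232):
    us=np.arange(258,289);P=backproj("scene",d,np.c_[us,np.full(len(us),v)])
    print(v," ".join(f"{int(1000*z):3d}{'*' if g<60 else ' '}" for z,g in zip(P[:,2],p[v,us].mean(1))))
save(cv2.resize(p[180:245,235:305],None,fx=8,fy=8,interpolation=2),"s4.png")
E
```

```text
clock: 6.0
tcp_pos: [0.483, 0.2166, 0.0048]
orientation: [1.616, 0.882, -1.617]
contact_force: [0.1, -0.1, -0.8]
grip_width: 0.055
x [-0. -0. -1.] z [-0.541 -0.841  0.   ] tcp [0.483  0.2166 0.0048] w 0.055 F [ 0.1 -0.1 -0.8] t 6.0 q [-0.91  0.59  0.48  2.07 -0.48  0.59 -0.67]
shift now mm [-0.2 -0.4  0.3]
turn rad 0.012723421207264293 z after [-0.552 -0.834  0.   ] shift after turn [-0.2 -0.4  0.3]
208  98*  92   85    6   -3   81   97* 113* 118* 123* 115* 124* 110* 114* 116* 115* 124* 115* 120* 130* 114* 118* 102*  86    0   -2   -5    1  117  122* 116*
209 112*  88*  82   80   77   74   98* 114* 106* 112* 110* 112* 106* 107* 101* 112* 105* 118* 119* 113* 119* 100* 102*  96   88    1    0   93  113* 118* 108*
210 102*  83*  81*  88   79   90* 100* 111* 105* 105  104   99   96   99  102  105  105  104* 108* 112* 116* 109*  99*  79*  77   -1   80   82  102* 107* 104 
211  97*  91*  81*  86*  82*  91* 103* 101*  98  104   23   21   18   33   26   24   21   14  107  108  109*  98*  78*  81*  84*  83   85   99* 100*  97*
212  85*  76*  72*  78*  78*  90*  94*  97   96    3    5   13   2
[... 2402 characters left out ...]
  -2    3   -4    5   -4   -2   -4   -3    4    6   -7   -4   -1  -10 
228   0   -5    0    0   -5    0    2    2    3   23   24   31   37   28   29   20   13   -5    0    0    3    0   -1    9   -5    3    0  -10    1   -1 
229  -3   -3    2   -2    3    0   -2    0    1   18   35   29   32   25   27   25   -3    1   -1    5    4   -3   -6    1    0    0   -2    7    0    0    4 
230  -6    3   -1   -4   -2    1   -3   -2    4   19   22   27   24   23   26   27   -4    0   -2   -1   -7   -2   -6    0   -6    0   -4    3    3    2    0 
231  -1    1   -1    0    0    0   -3   -1    0   21   23   27   20   27   20   23   -1    1   -4    2   -1   -1   -2   -3    0   -5    0    0   -7   -3   -1
```

View pics/s4.png

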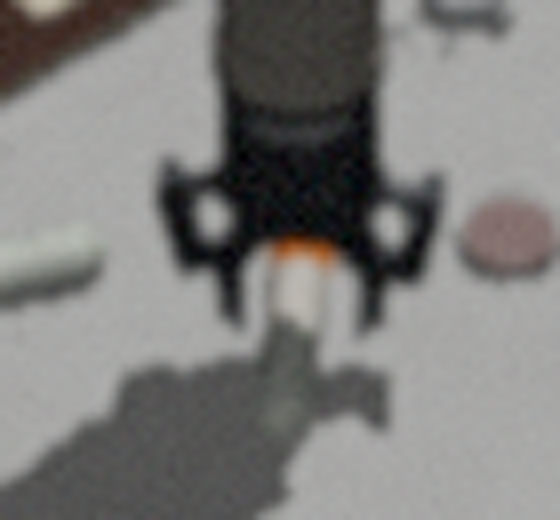

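The picture shows open fingers, tips at px (235,320) and (370,325), straddling the tube. By depth the tips are at z ≈ 35 mm, so they really sit about 25 mm above where the reported TCP suggests. I lower in small guarded steps.

```bash
python3 -m pendant '[55,5,0,0,0, 55,5,0,0,0, 55,5,0,0,0, 55,3,0,0,0, 55,0,0,0,0]' 60
python3 - <<'E'
from h import *
p,d=viewer.grab_frame("scene")
for v in range(214,230):
    us=np.arange(258,289);P=backproj("scene",d,np.c_[us,np.full(len(us),v)])
    print(v," ".join(f"{int(1000*z):3d}{'*' if g<60 else ' '}" for z,g in zip(P[:,2],p[v,us].mean(1))))
E
```

```text
clock: 6.68
tcp_pos: [0.483, 0.2164, -0.0134]
orientation: [1.616, 0.882, -1.617]
contact_force: [-0.4, -0.7, -0.5]
grip_width: 0.0554
214  72*  78*  62*  68*  64*  74*  85*  87*  85*  88   -1   29   28   29   32   28   28   22   -6   86   91*  87*  84*  64*  56   70   62   68*  83*  84*  84 
215  63*  66*  62*  61*  62*  72*  74*  79   84    4   -2   25   20   33   26   33   24   24    4   73   81   83*  81*  78*  62*  65*  69*  79*  74*  73*  76 
216  61   63   62   57   64*  61*  67*  62    0    8   28   27   27   29   25   33   18   20    6   -2   75   73   69*  74*  65*  62*  63*  68*  73*  76   -7 
217   0   -5    7   49   59   53*  53*  54    1    0   16   24   24   26   28   24   32   27    3   -4    3   60   60*  69*  58*  50*  60*  65*  61*  69   -1 
218   0   -1   -2   -9   50   51*  49*  44    0   -4   28   25   30   26   24   33   26   16   -3    3   -6   -5   59   55*  59*  55    0   57   62   64    0 
219 -12   -1    7    4   40   41*  47*  36   -2    4   22   29   29   29   33   33   19   17    0    3    6    0   42   49*  54   -1   -1   -2   -3   -3    2 
220   0    
[... 867 characters left out ...]
   0    0   -4   -2    2    1    2   -3    0    3   -2    0    4   -4 
226  -1    9   -2   -7    2    0    0    0    5   22   26   31   36   26   19   32   17   -3    1    8    0    5   -4    0    0    4    0    5   -1    1    6 
227  -2   -1    2    0    3   -5    0    2    0   19   23   27   30   27   22   26   19   -6    1    0   -3    4    1    4    7    0   -2   -7    1    2   -1 
228  -4   -3    0    0   -2   -3    0   -3    2   24   33   23   25   24   27   18   17    1    1    4    3   -3   -2    0   -1   -5    3    2    3   -1    0 
229   0    3    0   -7   -2   -1    2    0   -1   23   26   26   31   27   26   23   -2    0   -8    3    2   -1    0   -3    3   -1    7    0    5    1
```

No contact, and the tips are now at about 19 mm. Lower 8 mm more and close.

```bash
python3 -m pendant '[55,4,0,0,0, 55,4,0,0,0, 55,0,0,0,0, 20,0,0,0,0, 20,0,0,0,0, 20,0,0,0,0, 20,0,0,0,0]' 60
```

```text
clock: 7.6
tcp_pos: [0.4832, 0.2167, -0.0208]
orientation: [1.617, 0.882, -1.617]
contact_force: [-0.6, -0.0, 5.1]
grip_width: 0.027
```

27 mm with a 5 N upward reaction: the tips still catch the tube about 5 mm above its axis. Open, go 9 mm lower, and close again.

```bash
python3 -m pendant '[50,0,0,0,0, 50,0,0,0,0, 50,3,0,0,0, 50,3,0,0,0, 50,3,0,0,0, 50,0,0,0,0, 20,0,0,0,0, 20,0,0,0,0, 20,0,0,0,0, 20,0,0,0,0]' 60
```

```text
clock: 8.85
tcp_pos: [0.4888, 0.2186, -0.022]
orientation: [1.63, 0.885, -1.61]
contact_force: [-15.8, -5.9, 92.8]
grip_width: 0.0279
```

93 N is near the limit, so the fingertips are pressing down on something. Relieve it at once by rising.

```bash
python3 -m pendant '[20,-5,0,0,0, 20,-5,0,0,0, 20,-3,0,0,0]' 60
python3 - <<'E'
from h import *
p,d=viewer.grab_frame("scene")
for v in range(212,230):
    us=np.arange(258,289);P=backproj("scene",d,np.c_[us,np.full(len(us),v)])
    print(v," ".join(f"{int(1000*z):3d}{'*' if g<60 else ' '}" for z,g in zip(P[:,2],p[v,us].mean(1))))
save(cv2.resize(p[180:245,235:305],None,fx=8,fy=8,interpolation=2),"s5.png")
E
```

```text
clock: 9.22
tcp_pos: [0.4825, 0.2164, -0.0175]
orientation: [1.615, 0.882, -1.618]
contact_force: [0.2, -0.2, -0.9]
grip_width: 0.0272
212  91*  88*  90*  81*  60   63    1    0   90   97*  95* 101*  90*  84*  87*  92* 100* 109*  99* 100*  96*  91    0    0   -7   67   98*  98* 100*  98*  91 
213  79*  81*  80*  61*  66*  61   -7   -4   84   85*  88*  86*  84*  88*  85   92   84*  90*  89* 107*  90*  58   -4   -4   64   75   80*  87*  92*  88*  91 
214  77   75*  85*  80*  57*  66*  58   55   82   86*  84*  83*  83   31   34   79   82   79   82*  89*  77*  54   -6   61   65   70*  79*  80*  88*  83    1 
215   0   74   67*  69*  64*  59*  62*  58*  75*  76*  84*   0   30   29   29   30   28   78   86*  80*  72*  58   68   58   58*  75*  79*  74*  75    1    0 
216   0   65   64   60*  68*  58*  61*  80*  73*  72*  26*  25   30   25   31   31   67   77   77*  72*  59*  60*  66*  73*  66*  73*  73*  72   -1   -3 
217   0   -9   58   54*  62*  60*  49*  48*  64*  58*  60*  24   23   35   25   31   30   63   69   69*  59*  53*  54*  59*  66*  64*  65   63    0   -1   -2 
218  -5    3   -
[... 1180 characters left out ...]
  23   14   14    0   -2   -5   -1   -3   -3    0   -4   -1   -2   -6 
226   5    1    0   -3   -8    2   -5    2    0    7   20   25   30   36   23   31   31   28   11   -4   -2    9   -2   -1    1   -9   -1    2   -2   -5    1 
227  -1    0    0    0   -5   -1    1   -9   -7    1   22   27   37   30   32   32   23   20   -2   -9    9    1    4    0    1    2    0   -3    4   -8 
228 -12   -5    4    0   -5    3   -5   -1   -2   -1   26   23   24   40   30   33   23   29    0    0    0   -2   -1    5   -4    8    1    0   -4   -4   -1 
229   0    7    6    0    0    4    2   -4   -1    3   13   35   36   38   31   32   33   17    2    0   -1    1    3    0    0   -3    3   -3   -3    0    5
```

View pics/s5.png

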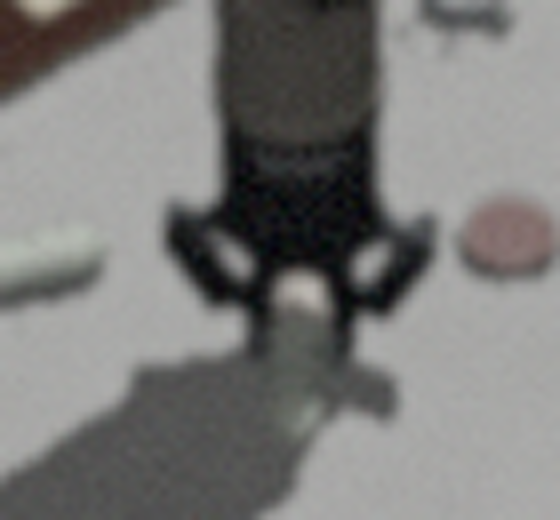

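The picture shows the tube clasped, with fingertips at px (262,350) and (345,355) beside its body. Depth puts the tips at about 12 mm and the tube top at about 32 mm, so it has been lifted a little. The tube axis is about 36 mm above the reported TCP. Lift, turn and carry.

```bash
python3 -m pendant '[20,-15,0,0,0, 20,-35,0,0,0, 20,-40,0,0,0, 20,-35,0,0,0, 20,0,0,0,-0.1856, 20,0,0,0,-0.1856, 20,0,0,0,-0.1856, 20,0,0,0,-0.1856, 20,0,0,0,-0.1856, 20,0,-6,40,0, 20,0,-6,40,0, 20,0,-7,42,0, 20,0,-7,43,0, 20,0,-7,43,0, 20,0,-7,43,0, 20,0,-7,43,0, 20,0,-7,45,0, 20,0,0,0,0]' 60
python3 - <<'E'
from h import *
plan([.551,-.120,.1],110.4)
for c in("scene","top"):
    p,d=viewer.grab_frame(c)
    save(cv2.resize(p[230:310,280:380] if c=="scene" else p[150:240,330:450],None,fx=4,fy=4,interpolation=2),c+"6.png")
    for q in nets.silhouettes("tube",c):
        v,u=np.nonzero(q["mask"]);P=backproj(c,d,np.c_[u,v]);m=np.median(P,0)
        if abs(m[1]+.12)<.12:
            print(c,q["score"],m)
            P=P[abs(P[:,2]-m[2])<.03];print(cv2.minAreaRect((P[:,:2]*1000).astype(np.float32)),np.percentile(P[:,2],[50,90]))
            s=(P-[.551,-.12,0])@np.array([np.cos(np.radians(110.4)),np.sin(np.radians(110.4)),0])
            for a in np.arange(-.07,.07,.02):
                k=(s>a)&(s<a+.02)
                if k.sum()>3:print(round(a+.01,2),k.sum(),np.percentile(P[k,2],[50,85]).round(3),P[k].mean(0).round(3))
            print("ends",s.min(),s.max())
E
```

```text
clock: 11.52
tcp_pos: [0.5503, -0.125, 0.1086]
orientation: [0.946, 1.352, -0.95]
contact_force: [0.0, 1.3, -0.3]
grip_width: 0.027
x [ 0.    -0.003 -1.   ] z [ 0.342 -0.94   0.003] tcp [ 0.5503 -0.125   0.1086] w 0.027 F [ 0.   1.3 -0.3] t 11.525 q [-0.24  0.44  0.45  1.94 -0.26  0.81  0.7 ]
shift now mm [ 8.5  2.3 -4.5]
turn rad -0.007051851483554678 z after [ 0.349 -0.937  0.003] shift after turn [ 8.5  2.4 -4.5]
scene 0.65 [ 0.55217079 -0.14704141  0.15417895]
((554.399658203125, -126.00358581542969), (44.5206298828125, 123.615478515625), 18.589588165283203) [0.15464322 0.16057141]
-0.06 41 [0.152 0.157] [ 0.562 -0.178  0.152]
-0.04 50 [0.154 0.159] [ 0.557 -0.161  0.153]
-0.02 50 [0.155 0.161] [ 0.55  -0.142  0.154]
0.04 40 [0.156 0.16 ] [ 0.53  -0.084  0.155]
0.06 5 [0.152 0.156] [ 0.532 -0.072  0.152]
ends -0.06824686493275196 0.05480289480552786
top 0.63 [ 0.536548   -0.08983508  0.15533214]
((538.8079833984375, -90.84832000732422), (28.716482162475586, 50.227596282958984), 21.62031364440918) [0.15529578 0.16045796]
0.0 9 [0.156 0.159] [ 0.541 -0.115  0.153]
0.02 67 [0.155 0.159] [ 0.543 -0.102  0.155]
0.04 67 [0.155 0.16 ] [ 0.536 -0.083  0.155]
0.06 32 [0.153 0.159] [ 0.53  -0.07   0.152]
ends 0.006312456907065402 0.056793539492555487
```

View pics/scene6.png

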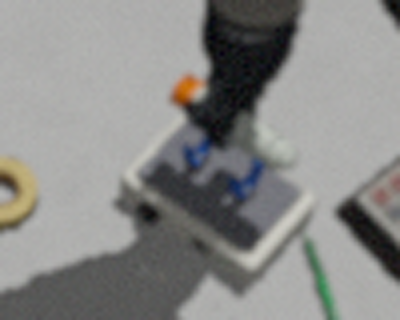

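The picture shows the tube held level over the clips, cap at px (187,90), tail at (275,148). Measured: tube top 0.159 (axis ≈ TCP + 36 mm), and 5 mm off along and 2.5 mm across, matching the TCP numbers. Correct that and descend to just above the lips.

```bash
python3 -m pendant '[20,0,2.5,-4.5,-0.007, 20,0,0,0,0, 20,14,0,0,0, 20,14,0,0,0, 20,10,0,0,0, 20,0,0,0,0]' 60
python3 -c "
from h import *
plan([.551,-.120,.041],110.4)"
```

```text
clock: 12.48
tcp_pos: [0.5504, -0.1149, 0.0686]
orientation: [0.937, 1.361, -0.939]
contact_force: [0.2, -0.3, 0.7]
grip_width: 0.0272
x [-0.002  0.    -1.   ] z [ 0.355 -0.935 -0.001] tcp [ 0.5504 -0.1149  0.0686] w 0.0272 F [ 0.2 -0.3  0.7] t 12.475 q [-0.22  0.5   0.41  1.97 -0.29  0.73  0.72]
shift now mm [27.6 -1.2  5. ]
turn rad 0.006586197515291063 z after [ 0.349 -0.937 -0.001] shift after turn [27.6 -1.2  5. ]
```

```bash
python3 -m pendant '[20,0,-1,5,0.006, 20,0,0,0,0, 20,4,0,0,0, 20,4,0,0,0, 20,3,0,0,0, 20,0,0,0,0]' 100
python3 -c "
from h import *
plan([.551,-.120,.041],110.4)"
```

```text
clock: 13.22
tcp_pos: [0.5518, -0.1201, 0.0586]
orientation: [0.942, 1.358, -0.943]
contact_force: [-1.5, -0.3, -0.2]
grip_width: 0.0263
x [-0.001 -0.    -1.   ] z [ 0.349 -0.937 -0.   ] tcp [ 0.5518 -0.1201  0.0586] w 0.0263 F [-1.5 -0.3 -0.2] t 13.225 q [-0.21  0.52  0.41  1.97 -0.3   0.72  0.74]
shift now mm [17.6 -0.7 -0.4]
turn rad 0.0006625515495693559 z after [ 0.349 -0.937 -0.   ] shift after turn [17.6 -0.7 -0.4]
```

```bash
python3 -m pendant '[20,3,-0.7,0,0, 20,3,0,0,0, 20,0,0,0,0]'; python3 -m pendant '[20,3,0,0,0, 20,3,0,0,0, 20,0,0,0,0]'
```

```text
clock: 13.6
tcp_pos: [0.5521, -0.1206, 0.0533]
orientation: [0.943, 1.356, -0.942]
contact_force: [-1.3, -1.3, 4.3]
grip_width: 0.0263
clock: 13.98
tcp_pos: [0.5517, -0.1206, 0.0468]
orientation: [0.942, 1.356, -0.943]
contact_force: [-0.2, -2.2, 1.0]
grip_width: 0.0261
```

```bash
python3 -m pendant '[20,3,0,0,0, 20,2,0,0,0, 20,0,0,0,0]'; python3 -m pendant '[20,2,0,0,0, 20,2,0,0,0, 20,0,0,0,0]'
```

```text
clock: 14.35
tcp_pos: [0.5512, -0.1198, 0.0414]
orientation: [0.942, 1.358, -0.943]
contact_force: [-0.1, -0.9, -2.3]
grip_width: 0.0264
clock: 14.72
tcp_pos: [0.5516, -0.1198, 0.0407]
orientation: [0.944, 1.358, -0.941]
contact_force: [-11.1, 2.5, 32.1]
grip_width: 0.026
```

The tool bottoms out at TCP z 0.041 with 32 N, the predicted home height, after the snap. Release the load, open and withdraw.

```bash
python3 -m pendant '[20,-3,0,0,0, 60,0,0,0,0, 60,0,0,0,0, 60,0,0,0,0, 60,0,0,0,0, 60,-10,0,0,0, 60,-20,0,0,0, 60,-30,0,0,0, 60,-40,0,0,0, 60,-40,0,0,0, 60,0,-40,-10,0, 60,0,-60,0,0, 60,0,-60,0,0, 60,0,0,0,0]'
python3 - <<'E'
from h import *
ims=[]
for c in("scene","top"):
    p,d=viewer.grab_frame(c)
    ims.append(cv2.resize(p[230:310,280:380] if c=="scene" else p[160:240,335:435],None,fx=4,fy=4,interpolation=2))
    for q in nets.silhouettes("tube",c):
        v,u=np.nonzero(q["mask"]);P=backproj(c,d,np.c_[u,v]);m=np.median(P,0)
        if abs(m[1]+.12)<.12:
            print(c,q["score"],m)
            P=P[(P[:,2]>.07)];print(cv2.minAreaRect((P[:,:2]*1000).astype(np.float32)))
            s=(P-[.551,-.12,0])@np.array([np.cos(np.radians(110.4)),np.sin(np.radians(110.4)),0])
            for a in np.arange(-.06,.06,.02):
                k=(s>a)&(s<a+.02)
                if k.sum()>3:print(round(a+.01,2),k.sum(),np.percentile(P[k,2],[50,85]).round(3))
            print("ends",s.min(),s.max())
save(np.hstack(ims),"fin.png")
o=r.get_obs();print(o["tcp_pos"],o["contact_force"])
E
```

```text
clock: 16.48
tcp_pos: [0.3939, -0.1681, 0.181]
orientation: [0.948, 1.357, -0.946]
contact_force: [0.5, 0.4, -0.5]
grip_width: 0.0601
scene 0.53 [ 0.5468982  -0.12724474  0.08824471]
((547.2688598632812, -125.88359832763672), (29.87538719177246, 119.60572052001953), 19.322860717773438)
-0.05 46 [0.087 0.091]
-0.03 36 [0.089 0.092]
-0.01 39 [0.087 0.091]
0.01 43 [0.088 0.091]
0.03 33 [0.09  0.093]
0.05 31 [0.089 0.094]
ends -0.0640809870535785 0.0555103874669085
top 0.69 [ 0.54848931 -0.11733924  0.08851404]
((550.912109375, -121.83134460449219), (28.121376037597656, 117.27645111083984), 20.39447593688965)
-0.05 47 [0.088 0.091]
-0.03 52 [0.088 0.093]
-0.01 49 [0.09  0.093]
0.01 60 [0.088 0.092]
0.03 52 [0.089 0.093]
0.05 60 [0.089 0.093]
ends -0.06032431065347567 0.05695272493474915
[ 0.39958947 -0.16642031  0.18146548] [ 0.38951871  0.79623145 -0.20763024]
```

View pics/fin.png

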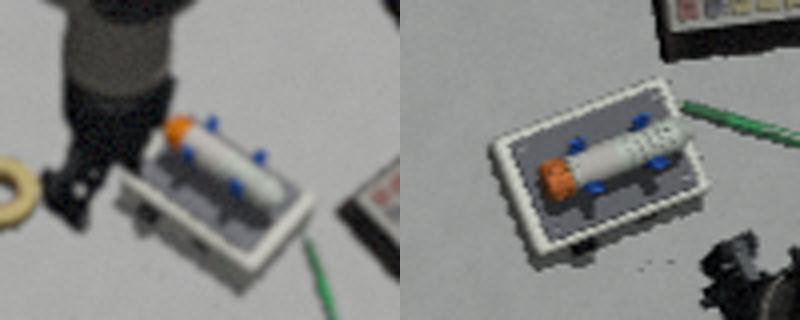

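The tube sits in both clips, cap at px (178,133) in the scene view. Its top is at 0.091–0.094 m all along (expected 0.092), and it is centred to about 2–4 mm.

Run:
```python
from h import *
p,d=viewer.grab_frame("top");a=cv2.imread("pics/top0.png")[:,:,::-1].astype(int)
for n,(u,v) in dict(petri=(273,186),tape=(354,255),timer=(433,240)).items():
    print(n,np.abs(p[v-16:v+16,u-16:u+16].astype(int)-a[v-16:v+16,u-16:u+16]).mean(2).mean().round(1),[np.round(q["location"],3) for q in nets.look_for({"petri":"petri_dish","tape":"tape_roll","timer":"lab_timer"}[n],"top")][:2])
print(r.hand_in())
```

```text
petri 2.9 [array([0.606, 0.234, 0.012])]
tape 2.8 [array([ 0.392, -0.013,  0.023])]
timer 88.1 []
the job is handed in; nothing more can be done
None
```

The orange-capped tube that started farthest to the robot's right is now snapped into both blue clips on the rocker, and the job is handed in at about 16.7 s of the 40 s allowed.

**Seating:** The tool bottomed out at the predicted home height under 32 N. After release, both cameras put the tube's top at 0.091–0.094 m along its whole length (0.092 m expected). It lies along the clips, centred to about 2–4 mm.

**Contact at hand-in:** The gripper was open and clear of the rocker, at about 0.18 m, with near-zero force.

**Bystanders:** The petri dish and tape roll look unchanged against the first picture. I could not confirm the timer: the arm hid it in the last top view, so the comparison and the network both failed there. The fingers stayed above about 0.18 m near it, so nothing should have touched it.

**Disagreements and a near miss:**
- **Fingertip height:** By depth, the fingertips sat about 25 mm higher than the reported TCP implied, so the first grasp only pinched the top of the tube. I corrected this from depth and force.
- **Force while regrasping:** The fingers pressed down, probably on the desk, and the wrist force read 93 N (limit 120 N). I backed off at once. I only saw end-of-move readings, so the peak within that move is unknown.
- **Grip width:** The opening read 26–27 mm on the 29 mm tube, but the hold was firm.

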